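Sort the rigging hardware back into its stock bins

TASK

Sort the loose rigging hardware back into the wooden stock bins: both shackles, both pulley wheels and the turnbuckle, each in the bin whose ledge carries a sample of its kind. Every piece must lie flat on the floor of its bin, beside and not on top of another piece, and let go. Leave the drinks bottle and the mug standing where they are.

Things in the scene. Friction and masses are not known exactly. Their poses are not given: they have to be found in the camera images.
- shackle_red: Loose steel U-shaped shackle with a red cross pin, lying flat, 12 mm thick. Origin at mid thickness between the legs; x runs along the legs to the round bow (x = +31 mm); other end at x = -30. Straight legs from x = -24 to +8, 46 mm over their outsides along y: grasp them at x = -5, closing along y. The pin lies along y at x = -24, from y = -28 to +32. About 0.18 kg.
- shackle_yellow: Loose steel U-shaped shackle with a yellow cross pin, lying flat, 12 mm thick. Origin at mid thickness between the legs; x runs along the legs to the round bow (x = +31 mm); other end at x = -30. Straight legs from x = -24 to +8, 46 mm over their outsides along y: grasp them at x = -5, closing along y. The pin lies along y at x = -24, from y = -28 to +32. About 0.18 kg.
- sheave_brass: Loose pulley wheel (sheave), brass with a dark hub, lying flat: 48 mm diameter, 20 mm thick, with a rope groove round its rim. Origin at its centre, at mid thickness; z is the wheel's axis. It can be grasped across its diameter in any direction. About 0.22 kg.
- sheave_white: Loose pulley wheel (sheave), white plastic with a steel hub, lying flat: 48 mm diameter, 20 mm thick, with a rope groove round its rim. Origin at its centre, at mid thickness; z is the wheel's axis. It can be grasped across its diameter in any direction. About 0.05 kg.
- turnbuckle: Loose turnbuckle (rigging tensioner) with a blue frame and a small steel eye at each end, lying flat, 14 mm thick. Origin at its middle, at mid thickness; x along its length, 101 mm overall. The frame is 62 mm long and 24 mm wide along y. Grasp it across the frame's middle, fingers closing along y. About 0.20 kg.
- bin_shackles: Low open wooden bin, fixed, empty. Tray 130 (x) by 180 (y) mm outside, 26 high; walls and floor 6 thick (inside 118 by 168, floor at z = 6). Origin at the centre of the tray's underside, x pointing away from the robot. Behind the +x wall a green painted ledge, 46 deep and as high as the walls, bears a fixed small sample (shackle, 70 % of real size, up to 14 high) of what the bin holds.
- bin_sheaves: Low open wooden bin, fixed, empty. Tray 130 (x) by 180 (y) mm outside, 26 high; walls and floor 6 thick (inside 118 by 168, floor at z = 6). Origin at the centre of the tray's underside, x pointing away from the robot. Behind the +x wall a white painted ledge, 46 deep and as high as the walls, bears a fixed small sample (brass sheave, 70 % of real size, up to 14 high) of what the bin holds.
- bin_turnbuckles: Low open wooden bin, fixed, empty. Tray 130 (x) by 180 (y) mm outside, 26 high; walls and floor 6 thick (inside 118 by 168, floor at z = 6). Origin at the centre of the tray's underside, x pointing away from the robot. Behind the +x wall a red painted ledge, 46 deep and as high as the walls, bears a fixed small sample (blue turnbuckle, 70 % of real size, up to 14 high) of what the bin holds.
- drink: Amber glass drinks bottle with a red cap and a paper label, 190 mm tall, 64 mm diameter, standing to the left of the bins. A bystander. Origin at the centre of its underside, z up.
- mug: Blue ceramic mug, 85 mm tall, 80 mm diameter plus a handle, standing to the right of the bins. A bystander. Origin at the centre of its underside, z up.

How it is judged:
At the end, for the whole second after the job is handed in: Each piece is in the bin of its kind: origin inside the tray's walls, within 5 mm of its height when flat on the bin's floor, z axis within 0.2 rad of the bin's, released and at rest. Bottle and mug stand within 0.2 rad of upright and 30 mm of their start (x of shackle_red in the frame of bin_shackles between -0.059 and 0.059 m and y of shackle_red in the frame of bin_shackles between -0.084 and 0.084 m and z of each of shackle_red, shackle_yellow in the frame of bin_shackles below 0.017 m and angle between the z axis of each of shackle_red, shackle_yellow and the z axis of bin_shackles, either way round below 0.2 rad and linear speed of each of shackle_red, shackle_yellow, sheave_brass, sheave_white, turnbuckle below 0.02 m/s and angular speed of each of shackle_red, shackle_yellow, sheave_brass, sheave_white, turnbuckle below 0.3 rad/s and x of shackle_yellow in the frame of bin_shackles between -0.059 and 0.059 m and y of shackle_yellow in the frame of bin_shackles between -0.084 and 0.084 m and x of sheave_brass in the frame of bin_sheaves between -0.059 and 0.059 m and y of sheave_brass in the frame of bin_sheaves between -0.084 and 0.084 m and z of each of sheave_brass, sheave_white in the frame of bin_sheaves below 0.021 m and angle between the z axis of each of sheave_brass, sheave_white and the z axis of bin_sheaves, either way round below 0.2 rad and x of sheave_white in the frame of bin_sheaves between -0.059 and 0.059 m and y of sheave_white in the frame of bin_sheaves between -0.084 and 0.084 m and x of turnbuckle in the frame of bin_turnbuckles between -0.059 and 0.059 m and y of turnbuckle in the frame of bin_turnbuckles between -0.084 and 0.084 m and z of turnbuckle in the frame of bin_turnbuckles below 0.018 m and angle between the z axis of turnbuckle and the z axis of bin_turnbuckles, either way round below 0.2 rad and distance of each of drink, mug from where it was at the start of the episode below 0.03 m and angle between each of drink, mug's own z axis and vertical below 0.2 rad); the robot touches nothing.
It fails at once if the drinks bottle was pushed over or carried off (distance of drink from where it was at the start of the episode above 0.03 m or angle between drink's own z axis and vertical above 0.5 rad).
It fails at once if the mug was pushed over or carried off (distance of mug from where it was at the start of the episode above 0.03 m or angle between mug's own z axis and vertical above 0.5 rad).
It also fails if it takes over 128 s, if anything falls off the work surface, if the arm or the gripper's body presses on something with over 40 N, if the wrist force passes 120 N, or if a joint passes its speed limit or range.

ROBOT

A 6-joint arm with a two-finger parallel gripper is mounted at the origin on the work surface. World frame = base frame: x ahead of the robot, y to its left, z up, the work surface at z = 0. Lengths are in m, angles in rad, forces in N, time in s.
With the tool pointing down it reaches from about 0.35 to 0.775 m from the base axis. Payload 7.3 kg.
Tool frame: the origin (TCP) lies on the mounting face of the last link; the fingertips stand 178 mm ahead of it and the grasp point (between the pads) lies 159 mm ahead of it (robot.grip_depth is the distance from the TCP to the grasp point, in m); z points along the fingers, y is the line along which they close (so a half turn about z gives the same grasp; the last joint's range is limited). The gripper opens to 92 mm and grips with 3 to 60 N. Pads are 19 mm wide; open, the fingers measure 130 mm over their backs; the gripper's body (75 mm by 190 mm) begins 47 mm behind the grasp point.
Start: joints at [1.004, 0.342, 1.524, -0, 1.275, -0.146], TCP at [0.214, 0.479, 0.405] pointing down, gripper open.
Joint ranges: [-2.53, 2.53], [-0.77, 2.02], [0.04, 2.7], [-1, 4.14], [0.28, 2.66], [-3.11, 3.11]. Speed limits (rad/s): [2.57, 2.57, 3.14, 3.14, 3.14, 3.14].

INTERFACE

Orientations are given as [roll, pitch, yaw] about the fixed x, y, z axes, in that order (R = Rz(yaw) Ry(pitch) Rx(roll)).
In Python, from cell import observe, cams, robot, models gives the robot as it stands.
- The arm moves only by the shell command python3 -m jog 'ROWS' [FORCE]. ROWS is JSON, a list of rows, each a list of 3 entries, a list of its own where there are three numbers: the shift along the tool's x, y, z each as a share of 0.4 m, from -1 to 1, then the turn about the tool's z as a share of pi rad, from -1 to 1, then the closure, from 0 (fully open) to 1 (shut). In form: [[[x, y, z], turn, jaw], ...]. A call has 1 to 12 rows; each row is the pose to reach, as a shift and turn from the pose commanded when the call began, along the tool's axes at that moment, turning the shorter way round; what a row does not reach only later rows make up. A row lasts 1/8 s, in which the tool goes at most 62.5 mm and 10.7 degrees, less where a joint would pass 70% of its speed; a pose out of reach is approached as far as the arm can. A call with a number of a shift or a turn outside -1 to 1 is refused whole. A call with a gripper value outside its range is refused whole. The fingers move at their own pace and stop on an object; FORCE is the grip in N (left out, the last holds). Time passes only in rows, so rows that repeat a pose let the fingers close. It gives the time, the measured TCP pose, the force, the opening and the grip force at its end, in the units of the state.
- observe(): the state, without advancing time (a new reading comes with each control period).
- cams.read_camera(name): name is "scene" or "top"; returns the picture (400x640x3 uint8, red, green, blue); there is no depth.
- cams.camera_model(name): a dict with "camera_matrix" (3x3 intrinsics, pixels), "k1" (the pictures are not rectified: a ray, as slopes to the right and down, at radius r is drawn at 1 + k1 r^2 times it, then the intrinsics apply), "pose" (4x4, takes a point from camera to world coordinates). Camera axes: x right, y down, z forward; pixel columns grow to the right and rows downward; lengths in m; the calibration is good to about 2 mm. A picture is of the moment at which its call begins. camera_model takes no time and is no camera call.
- robot.hand_in(): hands the job in; it is judged then, once.
Trained networks look in the newest picture that a camera, given by its name, has taken for a name from the list of things; names that differ only in an ending like _2 or _b are one class to them, and where a whole thing is asked for, a point or a joint stands for the part that bears it (a point fixed in the world has none). Each returns a list of dicts, best first, with "confidence" (0 to 1); they miss things now and then, are a little off and sometimes report something else, mostly with a low value. They report only what shows in the picture. A call takes as long as a camera call.
- models.find_in(target, camera): "position" ([x, y, z] in m, in world coordinates, good to about 4 mm: the middle of the surface that is visible of it).
- models.pinpoint(target, camera): "position" ([x, y, z] in m, in world coordinates, good to about 4 mm: a listed point, or the origin of a listed thing).
The state is a dict: "time": time; "qpos": joint angles; "qvel": joint speeds; "joint_efforts": joint torques, N m; "tool_pos": TCP position; "tool_rot": TCP orientation; "contact_force": force on the tool from outside, world axes, zero at the start; "torque": the same for the moment, N m; "opening": finger opening in m; "grip_force": force on a finger pad.
Only numpy, scipy, OpenCV 4.12 (cv2) and the standard library are available. Lean on these libraries where they do the work, as an engineer would, in place of code of your own. Each camera call takes 0.05 s, during which the arm holds its last target. There are 200 camera calls.

## Working session

There is one attempt and no reset: what is moved stays moved. The work goes in short steps, Python scripts to look and compute and a shell command to move; the robot and the scene stay as the last step left them, time stands still between calls to the robot, and variables do not carry over. Pictures are saved under pics/ and viewed, at most 14 in all, crops included, and the job is handed in when it is done.

```bash
mkdir -p pics; ls; python3 - <<'E'
from cell import observe,cams,robot,models
import cv2
print({k:v for k,v in observe().items()})
for c in ("top","scene"):
    cv2.imwrite(f"pics/{c}0.png",cams.read_camera(c)[:,:,::-1])
    m=cams.camera_model(c);print(m)
    for t in "shackle_red shackle_yellow sheave_brass sheave_white turnbuckle bin_shackles bin_sheaves bin_turnbuckles drink mug".split():
        print(c,t,[(round(d["confidence"],2),[round(float(v),3) for v in d["position"]]) for d in models.pinpoint(t,c)[:3]])
E
```

```text
pics
{'time': 0.0, 'qpos': array([ 1.00402188e+00,  3.42713840e-01,  1.52500987e+00,  2.02099318e-05,
        1.27539570e+00, -1.46011162e-01]), 'qvel': array([ 0.00061328,  0.00097838, -0.00137708,  0.00058926,  0.00127229,
       -0.00071437]), 'joint_efforts': array([-1.43244040e-03, -4.31248856e+01, -2.44211268e+01,  7.16570718e-02,
        5.60021424e-02, -4.80005224e-05]), 'tool_pos': array([0.21434986, 0.47910166, 0.40405186]), 'tool_rot': array([-3.14008496e+00, -2.41251904e-04,  2.72082329e+00]), 'contact_force': array([ 0.2895545 , -0.86380597, -0.19185336]), 'torque': array([-0.01273602,  0.0181946 ,  0.01569155]), 'grip_force': 0.0, 'opening': 0.09189715023314073}
{'camera_matrix': array([[382.86955511,   0.        , 322.0916989 ],
       [  0.        , 382.86955511, 195.36109013],
       [  0.        ,   0.        ,   1.        ]]), 'k1': -0.061214882039036085, 'pose': array([[ 6.78364058e-03, -9.89925953e-01,  1.41423441e-01,
         3.75710166e-01],
       [-9.99962907e-01, -7.46595853e-03, -4.29460038e-03,
         9.89013821e-04],
       [ 5.30719791e-03, -1.4138906
[... 1121 characters left out ...]
0.96614065],
       [ 0.        ,  0.        ,  0.        ,  1.        ]])}
scene shackle_red [(0.66, [0.357, -0.269, 0.008]), (0.46, [0.443, 0.014, 0.003])]
scene shackle_yellow [(0.45, [0.406, 0.143, 0.007])]
scene sheave_brass [(0.51, [0.368, 0.271, 0.013]), (0.3, [0.463, -0.485, -0.002])]
scene sheave_white [(0.47, [0.358, -0.268, 0.01])]
scene turnbuckle [(0.66, [0.41, -0.145, 0.01])]
scene bin_shackles [(0.56, [0.575, -0.262, 0.004])]
scene bin_sheaves [(0.93, [0.587, 0.279, 0.001])]
scene bin_turnbuckles [(0.78, [0.636, 0.002, -0.001])]
scene drink [(0.92, [0.491, 0.459, -0.004]), (0.28, [0.638, -0.001, 0.002])]
scene mug [(0.73, [0.463, -0.485, -0.001]), (0.4, [0.442, 0.011, 0.004])]
```

View pics/top0.png

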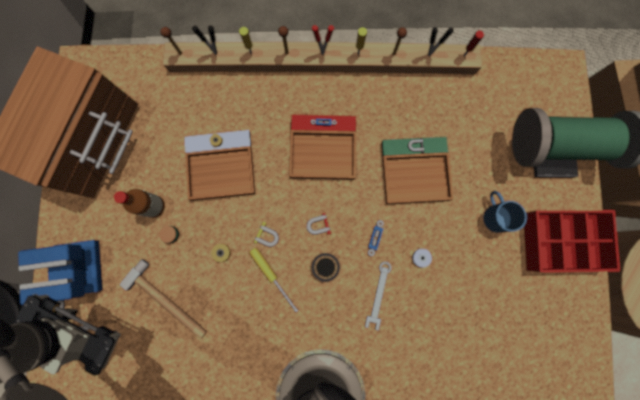

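```bash
cat > h.py <<'E'
import numpy as np, cv2
from cell import observe,cams,robot,models
from scipy.spatial.transform import Rotation as R
def rectify(cam,x0,x1,y0,y1,z,s=1500):
    """metric top-down view of plane z: row grows to -x, col grows to -y, s px per m"""
    m=cams.camera_model(cam); P=np.linalg.inv(m["pose"]); im=cams.read_camera(cam)[:,:,::-1]
    X=x1-np.arange(int((x1-x0)*s))/s; Y=y1-np.arange(int((y1-y0)*s))/s
    XX,YY=np.meshgrid(X,Y,indexing="ij")
    p=np.stack([XX,YY,XX*0+z],-1)@P[:3,:3].T+P[:3,3]; u=p[...,:2]/p[...,2:]
    u=u*(1+m["k1"]*(u**2).sum(-1,keepdims=True)); K=m["camera_matrix"]
    return cv2.remap(im,(u[...,0]*K[0,0]+K[0,2]).astype("f4"),(u[...,1]*K[1,1]+K[1,2]).astype("f4"),1)
E
python3 - <<'E'
from h import *
c={"red":(.443,.012,.006),"yel":(.412,.145,.006),"brass":(.369,.268,.02),"white":(.357,-.271,.02),"tb":(.411,-.145,.007)}
T=[]
for n,(x,y,z) in c.items():
    r=rectify("top",x-.06,x+.06,y-.06,y+.06,z,2000)
    cv2.drawMarker(r,(120,120),(255,0,255),0,10); T.append(r)
T.append(T[0]*0)
cv2.imwrite("pics/t1.png",np.vstack([np.hstack(T[:3]),np.hstack(T[3:])]))
T=[cv2.resize(rectify("top",x-.1,x+.13,y-.12,y+.12,.026,1000),None,fx=1,fy=1) for x,y in((.573,-.262),(.585,.279),(.637,-.004))]
cv2.imwrite("pics/b1.png",np.hstack(T))
E
```

```text
(no output)
```

View pics/t1.png

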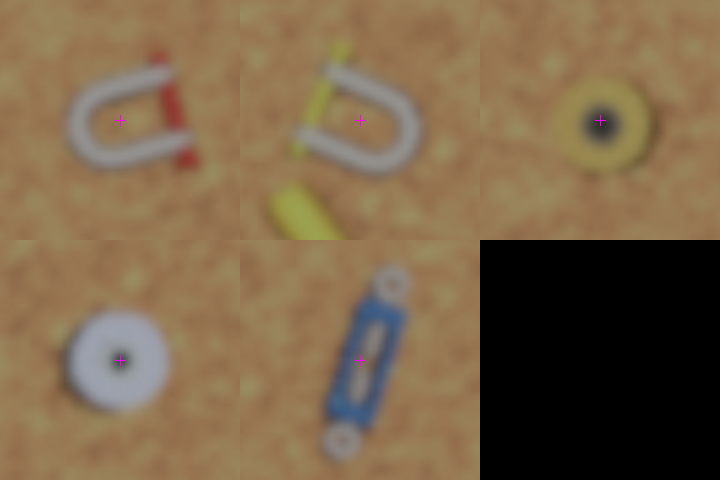

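View pics/b1.png

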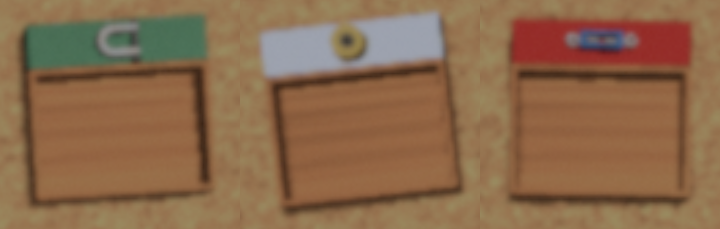

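The top view shows the bins: white ledge with sheave at (220,170), red with turnbuckle at (323,150), green with shackle at (415,175). The loose pieces lie at brass (221,253), yellow (267,236), red (319,225), turnbuckle (375,238) and white (422,258). The crops confirm the network positions. A screwdriver handle lies close to the yellow shackle, on its lower left. I'll measure angles next.

```bash
cat >> h.py <<'E'
def fit(n,x,y,z,h,cam="top"):
    s=2000; r=rectify(cam,x-h,x+h,y-h,y+h,z,s); hs=cv2.cvtColor(r,cv2.COLOR_BGR2HSV).astype(int)
    H,S,V=hs[...,0],hs[...,1],hs[...,2]
    m={"steel":(S<75)&(V>110),"blue":(H>95)&(H<125)&(S>90),"white":(S<70)&(V>120),"brass":(H>19)&(H<35)&(S>110)&(V>90)}[n].astype("u1")
    k,L,st,ce=cv2.connectedComponentsWithStats(m); i=1+np.argmax(st[1:,4])
    q=np.argwhere(L==i)[:,::-1].astype("i4"); (cx,cy),(w,hh),a=cv2.minAreaRect(q)
    d=np.array([np.cos(np.radians(a)),np.sin(np.radians(a))])
    return (x+h-cy/s,y+h-cx/s),(w/s,hh/s),np.degrees(np.arctan2(-d[0],-d[1])),r,(L==i) # angle: world direction of side w
def go(x,y,z,closing_deg,ref=None):
    """row shift & turn from the present pose to grasp point x,y,z with fingers closing along closing_deg"""
    o=observe(); Rt=R.from_euler("xyz",o["tool_rot"]); yaw=o["tool_rot"][2]
    t=np.radians(closing_deg+90)
    c=[t+k*np.pi for k in range(-3,4)]; q1=np.arctan2(y,x)
    c=[v for v in c if abs(q1+np.pi/2-v)<1.7]; v=min(c,key=lambda v:abs(v-yaw)); dy=(v-yaw+np.pi)%(2*np.pi)-np.pi
    d=np.array([x,y,z+robot.grip_depth])-o["tool_pos"]
    print(o["time"],"shift",np.round(Rt.inv().apply(d)/.4,3),"turn",round(-dy/np.pi,3),"q6",round(q1+np.pi/2-v,2))
E
python3 - <<'E'
from h import *
T=[]
for n,x,y,z,h in (("steel",.443,.012,.006,.06),("steel",.412,.145,.006,.06),("blue",.411,-.145,.01,.06),("white",.357,-.271,.02,.06),("brass",.369,.268,.02,.045)):
    p,w,a,r,L=fit(n,x,y,z,h); print(n,np.round(p,4),np.round(w,3),round(a,1))
    r=cv2.resize(r,(240,240));r[cv2.resize(L.astype("u1"),(240,240))>0]=(255,0,255); T.append(r)
T.append(T[0]*0); cv2.imwrite("pics/f1.png",np.vstack([np.hstack(T[:3]),np.hstack(T[3:])]))
cv2.imwrite("pics/y1.png",rectify("scene",.412-.09,.412+.09,.145-.09,.145+.09,.006,3000))
E
```

```text
steel [0.4432 0.0099] [0.048 0.061] -163.7
steel [0.4105 0.1431] [0.061 0.048] -113.6
blue [ 0.391  -0.1415] [0.02  0.021] -112.2
white [ 0.3568 -0.2715] [0.052 0.05 ] -180.0
brass [0.3668 0.2663] [0.049 0.048] -115.6
```

View pics/f1.png

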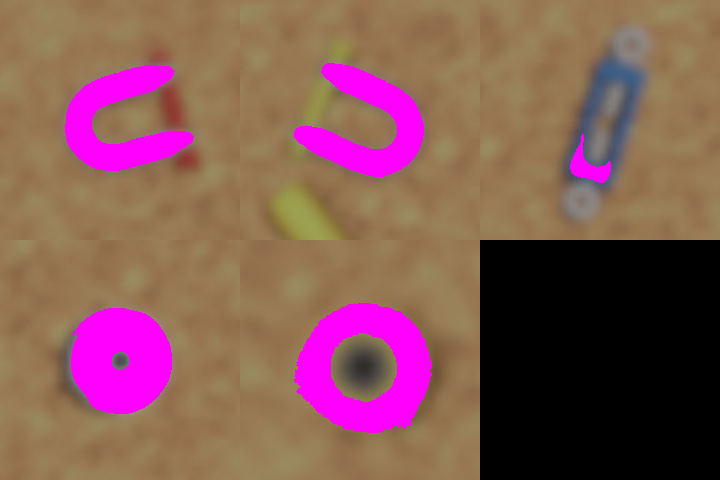

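View pics/y1.png

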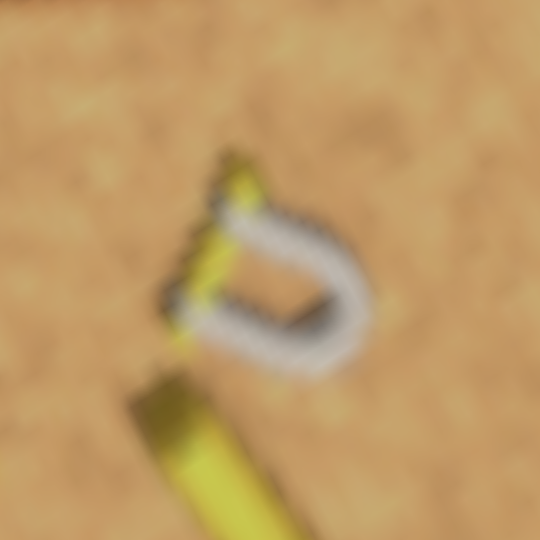

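Masks fit well. The shackle centres and angles hold (48 x 61 mm), and the sheaves are right. The turnbuckle mask is poor, so I take its angle from its eyes (about -17°). In the scene-camera rectification the screwdriver handle end is at about (.377,.18). Brass first.

```bash
python3 -c "
from h import *
go(.368,.267,.12,6.5);go(.368,.267,.022,6.5)"
```

```text
1.8 shift [-0.567 -0.327  0.314] turn 0.33 q6 0.51
1.8 shift [-0.567 -0.327  0.559] turn 0.33 q6 0.51
```

```bash
python3 -m jog '[[[-0.567,-0.327,0.314],0.33,0],[[-0.567,-0.327,0.314],0.33,0],[[-0.567,-0.327,0.314],0.33,0],[[-0.567,-0.327,0.314],0.33,0],[[-0.567,-0.327,0.314],0.33,0],[[-0.567,-0.327,0.314],0.33,0],[[-0.567,-0.327,0.314],0.33,0],[[-0.567,-0.327,0.314],0.33,0],[[-0.567,-0.327,0.314],0.33,0],[[-0.567,-0.327,0.42],0.33,0],[[-0.567,-0.327,0.5],0.33,0],[[-0.567,-0.327,0.54],0.33,0]]'; python3 -c "
from h import *
go(.368,.267,.022,6.5)"
```

```text
time: 3.3
tool_pos: [0.3674, 0.2674, 0.1874]
tool_rot: [-3.14, 0.001, 1.686]
contact_force: [0.0, -0.4, 0.2]
opening: 0.0918
grip_force: 0.0
3.3 shift [-0.001  0.001  0.015] turn 0.001 q6 0.51
```

```bash
python3 -m jog '[[[0,0,0.015],0,0],[[0,0,0.015],0,0],[[0,0,0.015],0,1],[[0,0,0.015],0,1],[[0,0,0.015],0,1],[[0,0,0.015],0,1],[[0,0,0.015],0,1],[[0,0,0.015],0,1],[[0,0,-0.1],0,1],[[0,0,-0.2],0,1],[[0,0,-0.2],0,1]]' 25; python3 -c "
from h import *
go(.578,.315,.10,6.5);go(.578,.315,.029,6.5)"
```

```text
time: 4.68
tool_pos: [0.3687, 0.2675, 0.2709]
tool_rot: [3.136, -0.002, 1.684]
contact_force: [0.2, -0.1, -2.1]
opening: 0.0474
grip_force: 25.0
4.675 shift [0.059 0.533 0.032] turn -0.0 q6 0.39
4.675 shift [0.058 0.532 0.21 ] turn -0.0 q6 0.39
```

```bash
python3 -m jog '[[[0.058,0.532,0.032],0,1],[[0.058,0.532,0.032],0,1],[[0.058,0.532,0.032],0,1],[[0.058,0.532,0.032],0,1],[[0.058,0.532,0.032],0,1],[[0.058,0.532,0.12],0,1],[[0.058,0.532,0.18],0,1],[[0.058,0.532,0.2],0,1],[[0.058,0.532,0.21],0,1],[[0.058,0.532,0.21],0,1]]'; python3 -c "
from h import *
go(.578,.315,.029,6.5)"
```

```text
time: 5.92
tool_pos: [0.5742, 0.3139, 0.1878]
tool_rot: [-3.136, 0.002, 1.685]
contact_force: [-16.2, -6.5, 26.1]
opening: 0.047
grip_force: 25.0
5.925 shift [ 0.002  0.01  -0.001] turn 0.0 q6 0.39
```

```bash
python3 -m jog '[[[0,0,0],0,0.3],[[0,0,0],0,0.3],[[0,0,0],0,0.3],[[0,0,-0.1],0,0.3],[[0,0,-0.25],0,0.3],[[0,0,-0.3],0,0.3],[[0,0,-0.3],0,0.3]]'; python3 -c "
from h import *
go(.4134,.1396,.12,164);go(.4134,.1396,.03,164)"
```

```text
time: 6.8
tool_pos: [0.5771, 0.3144, 0.3065]
tool_rot: [3.138, -0.001, 1.684]
contact_force: [-0.1, 0.9, -0.3]
opening: 0.0644
grip_force: 0.0
6.8 shift [-0.388 -0.456  0.066] turn 0.125 q6 0.6
6.8 shift [-0.388 -0.457  0.291] turn 0.125 q6 0.6
```

```bash
python3 -c "
from h import *
cv2.imwrite('pics/c1.png',np.hstack([rectify('scene',.5,.7,.17,.38,.026,1500),rectify('top',.5,.7,.17,.38,.026,1500)]))"
```

```text
(no output)
```

View pics/c1.png

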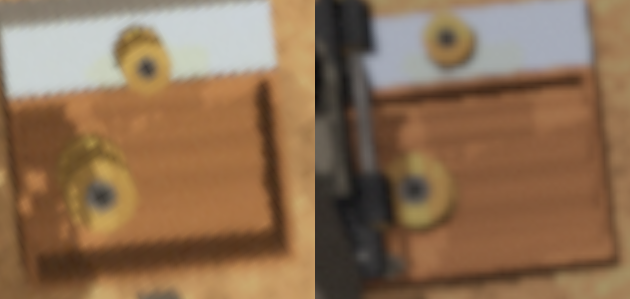

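Brass lies flat on the left of its bin, at (100,195) in the scene half. The force came from light pressing on the floor, so I'll release 2 mm higher. Yellow shackle next.

```bash
python3 -m jog '[[[-0.388,-0.456,0],0.125,0.35],[[-0.388,-0.456,0],0.125,0.35],[[-0.388,-0.456,0],0.125,0.35],[[-0.388,-0.456,0.066],0.125,0.35],[[-0.388,-0.456,0.066],0.125,0.35],[[-0.388,-0.456,0.066],0.125,0.35],[[-0.388,-0.456,0.16],0.125,0.35],[[-0.388,-0.456,0.2],0.125,0.35],[[-0.388,-0.456,0.215],0.125,0.35],[[-0.388,-0.456,0.215],0.125,0.35]]'; python3 -c "
from h import *
go(.4134,.1396,.021,164)
cv2.imwrite('pics/c2.png',rectify('scene',.32,.5,.05,.24,.03,2500))"
```

```text
time: 8.15
tool_pos: [0.4138, 0.1399, 0.2186]
tool_rot: [3.141, -0.0, 1.292]
contact_force: [-0.4, -0.2, 0.6]
opening: 0.0598
grip_force: 0.0
8.15 shift [-0.001 -0.001  0.096] turn 0.0 q6 0.6
```

View pics/c2.png

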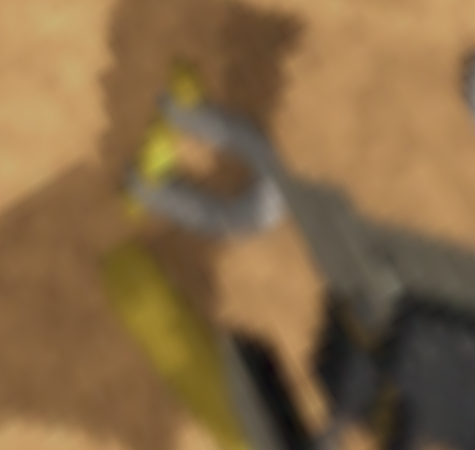

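The view shows the hand above; the shackle and screwdriver handle are in its shadow, but elevation prevents a clearance check. I'll descend in steps and watch the force.

```bash
python3 -m jog '[[[0,0,0.04],0,0.35],[[0,0,0.06],0,0.35],[[0,0,0.075],0,0.35],[[0,0,0.075],0,0.35]]'
```

```text
time: 8.7
tool_pos: [0.4132, 0.1395, 0.1887]
tool_rot: [-3.141, -0.0, 1.291]
contact_force: [-1.0, -0.7, -0.1]
opening: 0.0595
grip_force: 0.0
```

```bash
python3 -m jog '[[[0,0,0.01],0,0.35],[[0,0,0.021],0,0.35],[[0,0,0.021],0,1],[[0,0,0.021],0,1],[[0,0,0.021],0,1],[[0,0,0.021],0,1],[[0,0,0.021],0,1]]' 25
```

```text
time: 9.57
tool_pos: [0.4132, 0.1395, 0.1803]
tool_rot: [3.141, -0.0, 1.291]
contact_force: [0.9, 0.3, -0.8]
opening: 0.0461
grip_force: 24.7
```

```bash
python3 -m jog '[[[0,0,-0.1],0,1],[[0,0,-0.25],0,1],[[0,0,-0.25],0,1]]'; python3 -c "
from h import *
go(.576,-.303,.10,4.3);go(.576,-.303,.029,4.3)"
```

```text
time: 9.95
tool_pos: [0.4143, 0.1397, 0.284]
tool_rot: [3.133, -0.004, 1.291]
contact_force: [0.7, 0.3, -2.7]
opening: 0.0462
grip_force: 24.7
9.95 shift [-0.953  0.693  0.064] turn -0.113 q6 -0.56
9.95 shift [-0.953  0.692  0.241] turn -0.113 q6 -0.56
```

```bash
python3 -m jog '[[[-0.953,0.693,0.02],-0.113,1],[[-0.953,0.693,0.02],-0.113,1],[[-0.953,0.693,0.02],-0.113,1],[[-0.953,0.693,0.02],-0.113,1],[[-0.953,0.693,0.02],-0.113,1],[[-0.953,0.693,0.02],-0.113,1],[[-0.953,0.693,0.02],-0.113,1],[[-0.953,0.693,0.06],-0.113,1],[[-0.953,0.693,0.06],-0.113,1],[[-0.953,0.693,0.12],-0.113,1],[[-0.953,0.693,0.17],-0.113,1],[[-0.953,0.693,0.17],-0.113,1]]'; python3 -c "
from h import *
go(.576,-.303,.029,4.3)"
```

```text
time: 11.45
tool_pos: [0.5736, -0.3022, 0.2096]
tool_rot: [-3.137, -0.004, 1.647]
contact_force: [0.3, 0.6, -1.3]
opening: 0.0463
grip_force: 24.7
11.45 shift [-0.003  0.006  0.053] turn 0.0 q6 -0.56
```

```bash
python3 -m jog '[[[0,0,0.03],0,1],[[0,0,0.045],0,1],[[0,0,0.045],0,1],[[0,0,0.045],0,1]]'; python3 -c "
from h import *
go(.576,-.303,.029,4.3)"
```

```text
time: 11.95
tool_pos: [0.5746, -0.3035, 0.1947]
tool_rot: [3.141, 0.0, 1.646]
contact_force: [-0.4, 0.7, -1.4]
opening: 0.0459
grip_force: 24.7
11.95 shift [0.001 0.004 0.016] turn 0.0 q6 -0.56
```

Down, release (opening about 56 mm), up.

```bash
python3 -m jog '[[[0,0.003,0.014],0,1],[[0,0.003,0.014],0,1],[[0,0.003,0.014],0,0.35],[[0,0.003,0.014],0,0.35],[[0,0.003,0.014],0,0.35],[[0,0.003,-0.1],0,0.35],[[0,0.003,-0.22],0,0.35],[[0,0.003,-0.22],0,0.35],[[0,0.003,-0.22],0,0.35]]'; python3 -c "
from h import *
go(.4446,.005,.08,16);go(.4446,.005,.021,16)"
```

```text
time: 13.08
tool_pos: [0.5754, -0.3032, 0.282]
tool_rot: [-3.141, -0.0, 1.646]
contact_force: [-0.8, 0.0, -1.0]
opening: 0.0596
grip_force: 0.0
13.075 shift [ 0.793 -0.268  0.107] turn -0.065 q6 -0.27
13.075 shift [ 0.793 -0.268  0.255] turn -0.065 q6 -0.27
```

View pics/scene0.png

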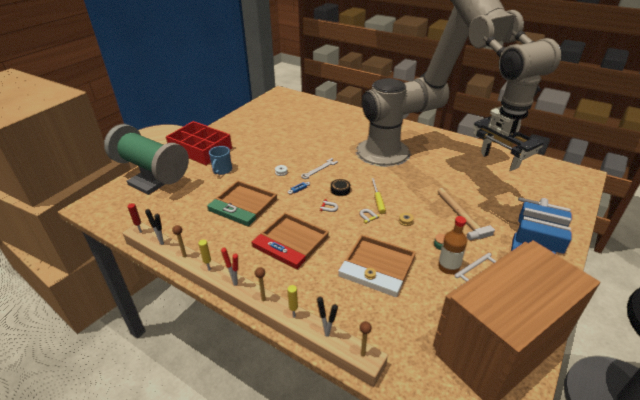

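The scene picture shows the dark thing near the red shackle, at (340,187), to be a low tape roll, well under the hand's body. Proceed.

```bash
python3 -m jog '[[[0.793,-0.268,0],-0.065,0.3],[[0.793,-0.268,0],-0.065,0.3],[[0.793,-0.268,0],-0.065,0.3],[[0.793,-0.268,0],-0.065,0.3],[[0.793,-0.268,0],-0.065,0.3],[[0.793,-0.268,0.06],-0.065,0.3],[[0.793,-0.268,0.107],-0.065,0.3],[[0.793,-0.268,0.16],-0.065,0.3],[[0.793,-0.268,0.2],-0.065,0.3],[[0.793,-0.268,0.235],-0.065,0.3],[[0.793,-0.268,0.235],-0.065,0.3]]'; python3 -c "
from h import *
go(.4446,.005,.021,16)"
```

```text
time: 14.45
tool_pos: [0.4442, 0.0049, 0.187]
tool_rot: [-3.139, -0.002, 1.85]
contact_force: [-0.1, 0.6, 0.2]
opening: 0.064
grip_force: 0.0
14.45 shift [-0.     0.001  0.017] turn 0.0 q6 -0.27
```

```bash
python3 -m jog '[[[0,0.001,0.018],0,0.3],[[0,0.001,0.018],0,0.3],[[0,0.001,0.018],0,1],[[0,0.001,0.018],0,1],[[0,0.001,0.018],0,1],[[0,0.001,0.018],0,1],[[0,0.001,0.018],0,1],[[0,0,-0.1],0,1],[[0,0,-0.23],0,1],[[0,0,-0.23],0,1],[[0,0,-0.23],0,1]]'; python3 -c "
from h import *
go(.5704,-.226,.08,4.3);go(.5704,-.226,.031,4.3)
m=cams.read_camera('top');r=rectify('top',.49,.67,-.36,-.17,.012,2000);cv2.imwrite('pics/c3.png',r)"
```

```text
time: 15.82
tool_pos: [0.4444, 0.005, 0.2796]
tool_rot: [-3.141, -0.001, 1.851]
contact_force: [-0.2, 0.2, -2.2]
opening: 0.0455
grip_force: 25.0
15.825 shift [-0.642  0.143  0.1  ] turn 0.065 q6 -0.45
15.825 shift [-0.642  0.144  0.223] turn 0.065 q6 -0.45
```

View pics/c3.png

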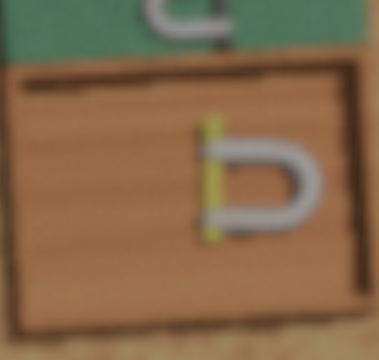

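Yellow lies flat in the right half, pin at column 212, bow near the wall; the left half is free for red.

```bash
python3 -m jog '[[[-0.642,0.144,0],0.065,1],[[-0.642,0.144,0],0.065,1],[[-0.642,0.144,0],0.065,1],[[-0.642,0.144,0],0.065,1],[[-0.642,0.144,0],0.065,1],[[-0.642,0.144,0.06],0.065,1],[[-0.642,0.144,0.12],0.065,1],[[-0.642,0.144,0.18],0.065,1],[[-0.642,0.144,0.205],0.065,1],[[-0.642,0.144,0.205],0.065,1],[[-0.642,0.144,0.205],0.065,1]]'; python3 -c "
from h import *
go(.5704,-.226,.030,4.3)"
```

```text
time: 17.3
tool_pos: [0.5714, -0.226, 0.199]
tool_rot: [3.141, 0.001, 1.647]
contact_force: [0.7, -0.6, -1.5]
opening: 0.0458
grip_force: 25.0
17.3 shift [ 0.    -0.002  0.025] turn 0.0 q6 -0.45
```

```bash
python3 -m jog '[[[0,0,0.015],0,1],[[0,0,0.026],0,1],[[0,0,0.026],0,1],[[0,0,0.026],0,0.35],[[0,0,0.026],0,0.35],[[0,0,0.026],0,0.35],[[0,0,-0.1],0,0.35],[[0,0,-0.22],0,0.35],[[0,0,-0.22],0,0.35],[[0,0,-0.22],0,0.35]]'; python3 -c "
from h import *
go(.3575,-.270,.08,4.3+20);go(.3575,-.270,.022,4.3+20)"
```

```text
time: 18.55
tool_pos: [0.5708, -0.2259, 0.286]
tool_rot: [-3.141, -0.0, 1.646]
contact_force: [-0.5, 1.0, -0.3]
opening: 0.0595
grip_force: 0.0
18.55 shift [-0.07  -0.54   0.117] turn -0.111 q6 -1.07
18.55 shift [-0.07  -0.54   0.262] turn -0.111 q6 -1.07
```

```bash
python3 -m jog '[[[-0.07,-0.54,0],0,0],[[-0.07,-0.54,0],0,0],[[-0.07,-0.54,0],0,0],[[-0.07,-0.54,0],0,0],[[-0.07,-0.54,0.08],0,0],[[-0.07,-0.54,0.16],0,0],[[-0.07,-0.54,0.22],0,0],[[-0.07,-0.54,0.245],0,0],[[-0.07,-0.54,0.245],0,0]]'; python3 -c "
from h import *
go(.3575,-.270,.022,4.3)"
```

```text
time: 19.68
tool_pos: [0.3576, -0.27, 0.1875]
tool_rot: [-3.14, -0.002, 1.646]
contact_force: [0.2, -0.1, 0.8]
opening: 0.0917
grip_force: 0.0
19.675 shift [-0.    -0.     0.016] turn 0.0 q6 -0.72
```

```bash
python3 -m jog '[[[0,0,0.015],0,0],[[0,0,0.015],0,0],[[0,0,0.015],0,1],[[0,0,0.015],0,1],[[0,0,0.015],0,1],[[0,0,0.015],0,1],[[0,0,0.015],0,1],[[0,0,0.015],0,1],[[0,0,-0.1],0,1],[[0,0,-0.23],0,1],[[0,0,-0.23],0,1],[[0,0,-0.23],0,1]]' 15; python3 -c "
from h import *
go(.50,.10,.12,6.5)
r=rectify('top',.49,.67,-.36,-.17,.012,1500);cv2.imwrite('pics/c4.png',r)"
```

```text
time: 21.18
tool_pos: [0.3576, -0.27, 0.2799]
tool_rot: [-3.141, -0.0, 1.646]
contact_force: [-0.4, -0.1, -0.6]
opening: 0.0474
grip_force: 15.0
21.175 shift [0.895 0.425 0.002] turn -0.012 q6 0.08
```

View pics/c4.png

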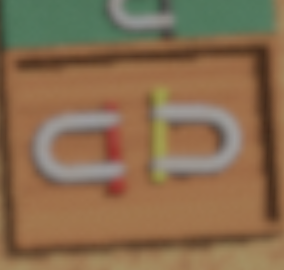

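Both shackles lie flat side by side (pins at columns 115 and 160), and the white sheave is gripped. Now I carry it across in two stages.

```bash
python3 -m jog '[[[0.895,0.425,0],-0.012,1],[[0.895,0.425,0],-0.012,1],[[0.895,0.425,0],-0.012,1],[[0.895,0.425,0],-0.012,1],[[0.895,0.425,0],-0.012,1],[[0.895,0.425,0],-0.012,1],[[0.895,0.425,0],-0.012,1],[[0.895,0.425,0],-0.012,1]]'; python3 -c "
from h import *
go(.586,.239,.08,6.5);go(.586,.239,.031,6.5)"
```

```text
time: 22.22
tool_pos: [0.5001, 0.101, 0.2785]
tool_rot: [-3.138, -0.0, 1.687]
contact_force: [-0.2, 0.1, -0.8]
opening: 0.0475
grip_force: 15.0
22.225 shift [0.318 0.254 0.098] turn 0.001 q6 0.27
22.225 shift [0.318 0.254 0.22 ] turn 0.001 q6 0.27
```

```bash
python3 -m jog '[[[0.318,0.254,0],0,1],[[0.318,0.254,0],0,1],[[0.318,0.254,0],0,1],[[0.318,0.254,0],0,1],[[0.318,0.254,0.08],0,1],[[0.318,0.254,0.14],0,1],[[0.318,0.254,0.18],0,1],[[0.318,0.254,0.2],0,1],[[0.318,0.254,0.2],0,1]]'; python3 -c "
from h import *
go(.586,.239,.031,6.5)"
```

```text
time: 23.35
tool_pos: [0.5869, 0.2369, 0.2002]
tool_rot: [-3.141, 0.0, 1.684]
contact_force: [0.3, 0.0, -0.4]
opening: 0.0475
grip_force: 15.0
23.35 shift [ 0.005 -0.002  0.025] turn -0.0 q6 0.27
```

```bash
python3 -m jog '[[[0,0,0.015],0,1],[[0,0,0.025],0,1],[[0,0,0.025],0,1],[[0,0,0.025],0,0.35],[[0,0,0.025],0,0.35],[[0,0,0.025],0,0.35],[[0,0,-0.1],0,0.35],[[0,0,-0.22],0,0.35],[[0,0,-0.22],0,0.35],[[0,0,-0.22],0,0.35]]'; python3 -c "
from h import *
go(.411,-.145,.08,72.8);go(.411,-.145,.021,72.8)"
```

```text
time: 24.6
tool_pos: [0.5866, 0.2373, 0.288]
tool_rot: [-3.141, 0.0, 1.684]
contact_force: [0.1, 0.5, 0.0]
opening: 0.0594
grip_force: 0.0
24.6 shift [-0.9   -0.544  0.122] turn -0.368 q6 -1.61
24.6 shift [-0.9   -0.544  0.27 ] turn -0.368 q6 -1.61
```

```bash
python3 -m jog '[[[-0.9,-0.544,0],-0.368,0.4],[[-0.9,-0.544,0],-0.368,0.4],[[-0.9,-0.544,0],-0.368,0.4],[[-0.9,-0.544,0],-0.368,0.4],[[-0.9,-0.544,0],-0.368,0.4],[[-0.9,-0.544,0],-0.368,0.4],[[-0.9,-0.544,0],-0.368,0.4],[[-0.9,-0.544,0],-0.368,0.4],[[-0.9,-0.544,0.08],-0.368,0.4],[[-0.9,-0.544,0.16],-0.368,0.4],[[-0.9,-0.544,0.22],-0.368,0.4],[[-0.9,-0.544,0.24],-0.368,0.4]]'; python3 -c "
from h import *
go(.411,-.145,.021,72.8)"
```

```text
time: 26.1
tool_pos: [0.4109, -0.1439, 0.1904]
tool_rot: [3.14, -0.004, 2.84]
contact_force: [-0.4, 0.5, 0.1]
opening: 0.055
grip_force: 0.0
26.1 shift [-0.001 -0.003  0.026] turn -0.0 q6 -1.61
```

```bash
python3 -m jog '[[[0,0,0.012],0,0.4],[[0,0,0.024],0,0.4],[[0,0,0.024],0,0.4],[[0,0,0.024],0,1],[[0,0,0.024],0,1],[[0,0,0.024],0,1],[[0,0,0.024],0,1],[[0,0,0.024],0,1],[[0,0,-0.1],0,1],[[0,0,-0.23],0,1],[[0,0,-0.23],0,1],[[0,0,-0.23],0,1]]' 25; python3 -c "
from h import *
go(.635,-.004,.08,-1);go(.635,-.004,.031,-1)
r=rectify('top',.49,.69,.17,.38,.026,1500);cv2.imwrite('pics/c5.png',r)"
```

```text
time: 27.6
tool_pos: [0.4108, -0.1445, 0.2835]
tool_rot: [3.141, -0.001, 2.84]
contact_force: [-0.1, 0.1, -2.5]
opening: 0.0238
grip_force: 25.0
27.6 shift [-0.431  0.502  0.11 ] turn 0.41 q6 0.01
27.6 shift [-0.431  0.502  0.233] turn 0.41 q6 0.01
```

View pics/c5.png

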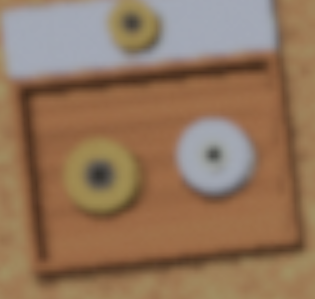

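Both sheaves lie flat and apart, at (100,175) and (215,157); the turnbuckle is held at its 24 mm width.

```bash
python3 -m jog '[[[-0.431,0.502,0],0.41,1],[[-0.431,0.502,0],0.41,1],[[-0.431,0.502,0],0.41,1],[[-0.431,0.502,0],0.41,1],[[-0.431,0.502,0],0.41,1],[[-0.431,0.502,0],0.41,1],[[-0.431,0.502,0],0.41,1],[[-0.431,0.502,0],0.41,1],[[-0.431,0.502,0.08],0.41,1],[[-0.431,0.502,0.14],0.41,1],[[-0.431,0.502,0.19],0.41,1],[[-0.431,0.502,0.21],0.41,1]]'; python3 -c "
from h import *
go(.635,-.004,.030,-1)"
```

```text
time: 29.15
tool_pos: [0.6349, -0.0043, 0.1979]
tool_rot: [-3.137, -0.001, 1.555]
contact_force: [0.1, 0.1, -2.4]
opening: 0.0236
grip_force: 25.0
29.15 shift [0.001 0.    0.022] turn 0.001 q6 0.01
```

```bash
python3 -m jog '[[[0,0,0.012],0,1],[[0,0,0.022],0,1],[[0,0,0.022],0,1],[[0,0,0.022],0,0.5],[[0,0,0.022],0,0.5],[[0,0,0.022],0,0.5],[[0,0,-0.1],0,0.5],[[0,0,-0.25],0,0.5],[[0,-0.2,-0.3],0,0.5],[[0,-0.4,-0.3],0,0.5],[[0,-0.4,-0.3],0,0.5],[[0,-0.4,-0.3],0,0.5]]'; python3 -c "
from h import *
cv2.imwrite('pics/s9.png',cams.read_camera('scene')[:,:,::-1]);cams.read_camera('top')
for t in ('turnbuckle','shackle_red','shackle_yellow','sheave_brass','sheave_white','drink','mug'): print(t,[(round(d['confidence'],2),np.round(d['position'],3)) for c in('top','scene') for d in models.pinpoint(t,c)[:1]])"
```

```text
time: 30.65
tool_pos: [0.4737, -0.0011, 0.3211]
tool_rot: [-3.141, -0.0, 1.552]
contact_force: [1.1, -0.5, 0.1]
opening: 0.0459
grip_force: 0.0
turnbuckle [(0.61, array([0.639, 0.   , 0.013])), (0.58, array([ 0.636, -0.003,  0.017]))]
shackle_red [(0.63, array([ 0.57 , -0.22 ,  0.015])), (0.48, array([ 0.569, -0.22 ,  0.011]))]
shackle_yellow [(0.71, array([ 0.578, -0.301,  0.015])), (0.74, array([ 0.585,  0.276, -0.   ]))]
sheave_brass [(0.76, array([0.575, 0.317, 0.02 ])), (0.47, array([0.572, 0.314, 0.018]))]
sheave_white [(0.43, array([ 0.463, -0.483, -0.   ])), (0.65, array([ 0.568, -0.218,  0.008]))]
drink [(0.89, array([ 0.488,  0.462, -0.002])), (0.57, array([ 0.491,  0.459, -0.003]))]
mug [(0.7, array([ 0.462, -0.484,  0.001])), (0.77, array([ 0.462, -0.485, -0.003]))]
```

View pics/s9.png

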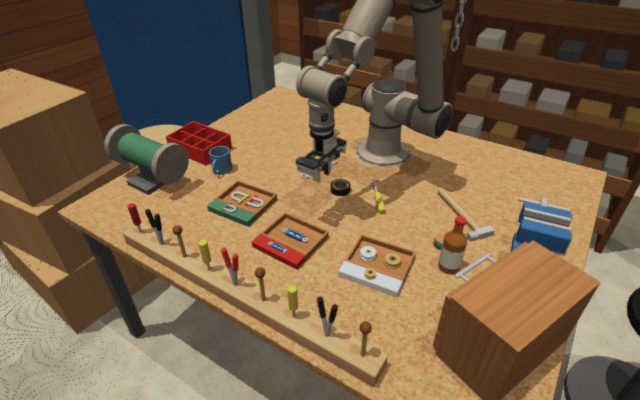

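All five pieces are in their bins: shackles at (245,200), turnbuckle at (294,234), sheaves at (370,253) and (393,260). The bottle and mug haven't moved and the arm is clear.

```bash
python3 -c "
from cell import robot
print(robot.hand_in())"
```

```text
the job is handed in; nothing more can be done
None
```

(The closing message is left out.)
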